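# Line up the V-rests and hold a clay tube seated in them

## Robot

A 6-joint arm with a two-finger parallel gripper is mounted at the origin on the work surface. World frame = base frame: x ahead of the robot, y to its left, z up, the work surface at z = 0. Lengths are in mm, angles in rad, forces in N, time in s.
With the tool pointing down it reaches from about 275 to 1000 mm from the base axis. Payload 8.4 kg.
Tool frame: the origin (TCP) lies on the centre line of the jaws, within the pads' length; the fingertips stand r.tip_reach ahead of it and the grasp point (between the pads) lies 11 mm behind it (r.tip_reach is the distance from the TCP to the fingertips, in mm); z points along the fingers, y is the line along which they close (so a half turn about z gives the same grasp; the last joint's range is limited). The gripper opens to 85 mm and grips with 20 to 120 N. Pads are 22 mm wide; open, the fingers measure 114 mm over their backs; the gripper's body (76 mm by 85 mm) begins 54 mm behind the grasp point. The pads swing forward as they close: fully open they stand 13 mm farther back than shut.
Start: joints at [1.303, 0.353, 1.633, -0, 1.155, -0.002], TCP at [164.174, 603.055, 239.281] pointing down, gripper open.
Joint ranges: [-2.63, 2.63], [-0.92, 2.1], [0.06, 2.66], [-1.3, 4.44], [0, 2.69], [-3.02, 3.02]. Speed limits (rad/s): [2.22, 2.22, 2.79, 3.14, 3.14, 3.14].

## Interface

Orientations are given as [roll, pitch, yaw] about the fixed x, y, z axes, in that order (R = Rz(yaw) Ry(pitch) Rx(roll)).
In Python, from rig import r gives the robot as it stands.
- The arm moves only by the tool carry_out, never from a script. Its argument "targets" is a list of rows, each an object with "dp": the shift along the tool's x, y, z in mm, a list of three; "yaw": the turn about the tool's z in degrees. A call has 1 to 12 rows; each row is the pose to reach, as a shift and turn from the pose commanded when the call began, along the tool's axes at that moment; what a row does not reach only later rows make up. A row lasts 1/8 s, in which the tool goes at most 62.5 mm and 10.7 degrees, less where a joint would pass 70% of its speed; a pose out of reach is approached as far as the arm can. A call with a gripper value outside its range is refused whole. "fingers" is the opening, from -1 (shut) to 1 (fully open), so that 0 is half open, set as the call begins (left out, the last holds). The fingers move at their own pace and stop on an object; "grip_force" is the grip in N (left out, the last holds). Time passes only in rows, so rows that repeat a pose let the fingers close. It gives the time, the measured TCP pose, the force, the opening and the grip force at its end, in the units of the state.
- r.sense(): the state, without advancing time (a new reading comes with each control period).
- r.grab_frame(name): name is "scene" or "side" or "wrist"; returns the picture (480x640x3 uint8, red, green, blue); there is no depth.
- r.get_calibration(name): a dict with "fx", "fy", "cx", "cy" (pixels), "rvec" (rotation vector, rad) and "tvec" (3), from world to camera coordinates, as OpenCV has them. Camera axes: x right, y down, z forward; pixel columns grow to the right and rows downward; lengths in mm; the calibration is good to about 2 mm. A picture is of the moment at which its call begins: read the wrist's pose just before it. get_calibration takes no time and is no camera call; for the wrist camera it gives the pose at the moment of the call.
- r.sign_off(): hands the job in; it is judged then, once.
The state is a dict: "clock": time; "qpos": joint angles; "qvel": joint speeds; "joint_efforts": joint torques, N m; "eef_pos": TCP position; "tcp_rot": TCP orientation; "contact_force": force on the tool from outside, world axes, zero at the start; "wrist_torque": the same for the moment, N m; "opening": opening from 0.0 (shut) to 1.0 (fully open); "grasp_force": force on a finger pad.
Only numpy, scipy, OpenCV 4.12 (cv2) and the standard library are available. Lean on these libraries where they do the work, as an engineer would, in place of code of your own. Each camera call takes 0.05 s, during which the arm holds its last target. There are 200 camera calls.

## Task

Push the two loose plaster V-rests flush against the straight face of the wooden batten, so that their grooves form one straight line, and only then lay the clay tube from the drying rack in both grooves. Press the tube down gently with the gripper, at about 10 N and never hard, so that it bears on both sides of both grooves, and finish while still holding it pressed there. Leave the jar, the bowl and the brush where they are.

Things in the scene. Friction and masses are not known exactly. Their poses are not given: they have to be found in the camera images.
- batten: A straight wooden batten fixed to the bench, 280 mm long (own y), 30 mm wide (own x) and 18 mm high. Origin on the bench at the middle of the foot of its straight face, the face towards the robot; own x points away from the robot, so the wood lies from 0 to 30 mm in x and the rests come against it from -x. z up.
- rest_a: Loose plaster V-rest, 70 mm (own x) by 50 mm (own y) by 45 mm high, 0.35 kg. A 90 degree V-groove runs along own y through its top: apex 15 mm up, 60 mm wide at the top. Origin at centre of underside, z up. Starts skewed, 75 to 105 mm in front (-x) of the batten's face, 45 to 70 mm to -y of its middle; slides under a push of a few N. Flush with the batten, its origin is 35 mm from the face.
- rest_b: Loose plaster V-rest, 70 mm (own x) by 50 mm (own y) by 45 mm high, 0.35 kg. A 90 degree V-groove runs along own y through its top: apex 15 mm up, 60 mm wide at the top. Origin at centre of underside, z up. Starts skewed, 75 to 105 mm in front (-x) of the batten's face, 45 to 70 mm to +y of its middle; slides under a push of a few N. Flush with the batten, its origin is 35 mm from the face.
- rest_a_left: One sloping half of the groove of the rest rest_a, the half on its own -x side: a flat 45 degree face, 42 mm down the slope and 50 mm long, rigidly part of that rest. Its frame coincides with the rest's (same origin and axes).
- rest_a_right: One sloping half of the groove of the rest rest_a, the half on its own +x side: a flat 45 degree face, 42 mm down the slope and 50 mm long, rigidly part of that rest. Its frame coincides with the rest's (same origin and axes).
- rest_b_left: One sloping half of the groove of the rest rest_b, the half on its own -x side: a flat 45 degree face, 42 mm down the slope and 50 mm long, rigidly part of that rest. Its frame coincides with the rest's (same origin and axes).
- rest_b_right: One sloping half of the groove of the rest rest_b, the half on its own +x side: a flat 45 degree face, 42 mm down the slope and 50 mm long, rigidly part of that rest. Its frame coincides with the rest's (same origin and axes).
- rack: A wooden drying rack fixed to the bench: base board 56 mm (own x) by 200 mm (own y), 8 mm thick, with two round rails of 12 mm diameter along own y, 28 mm apart and 26 mm high at their tops, on which the tube lies. Origin at the centre of its underside, z up. It stands either to the left or to the right of the batten.
- tube: Terracotta tube with dark bore ends: a cylinder of 50 mm diameter, 220 mm long, 0.35 kg, lying along own y. Origin at its middle, on the axis. On the rack its axis is 48 mm above the bench, parallel to the rails; seated in the V-rests 50 mm above the bench (its top at 75 mm), midway across the grooves. It may roll about own y: only that axis is meaningful.
- jar: A lidded ceramic jar, 60 mm diameter, 75 mm high, a bystander beyond the batten and rack. Origin at the centre of its underside.
- bowl: A ceramic bowl, 76 mm rim diameter, 40 mm high, a bystander between the batten and the rack. Origin at the centre of its underside.
- brush: A wooden brush lying on the bench, a bystander. Lies along own x.
Things that resemble listed ones, but are neither listed nor needed, are in the scene too. Of the things shaped like the tube, the terracotta one is meant. What is shaped like the rest_b but black or red is not meant.

How it is judged:
By the outcome, as a careful person would: the job done as asked, in the order asked, and still so for the second after the job is handed in, while the arm keeps its last pose, push and grip.
It also fails if it takes over 72 s, if anything falls off the work surface, if the arm or the gripper's body presses on something with over 40 N, if the wrist force passes 120 N, or if a joint passes its speed limit or range.

## Working session

There is one attempt and no reset: what is moved stays moved. The work goes in short steps, Python scripts to look and compute and a tool call to move; the robot and the scene stay as the last step left them, time stands still between calls to the robot, and variables do not carry over. Pictures are saved under pics/ and viewed, at most 10 in all, crops included, and the job is handed in when it is done.

Besides the shell and the picture viewer there is one more tool, called after "Call:" as a command line: name --argument value ..., lists and objects as JSON in quotes. carry_out: Moves the arm, as the interface text tells. Its arguments: {"type":"object","properties":{"targets":{"type":"array","items":{"type":"object","properties":{"dp":{"type":"array","items":{"type":"number"}},"yaw":{"type":"number"}}}},"fingers":{"type":"number"},"grip_force":{"type":"number"}},"required":["targets"]}

```bash
ls; mkdir -p pics; python3 - <<'E'
from rig import r
import cv2
print(r.tip_reach, r.sense())
for n in("scene","side"):
    cv2.imwrite(f"pics/{n}0.png",r.grab_frame(n)[:,:,::-1]); print(r.get_calibration(n))
E
```

```text
pics
8.0 {'clock': 0.0, 'qpos': array([ 1.30255071e+00,  3.53675847e-01,  1.63414457e+00, -1.00411848e-05,
        1.15518843e+00, -2.40101765e-03]), 'qvel': array([ 0.00143997, -0.00050627, -0.00036332,  0.0001357 ,  0.00096544,
       -0.00017394]), 'joint_efforts': array([-9.00094819e-04, -6.05216074e+01, -3.42046988e+01, -2.07519824e-04,
        9.10491130e-03, -1.53880825e-05]), 'eef_pos': array([164.08198437, 602.5912511 , 238.53990416]), 'tcp_rot': array([-3.14017644e+00,  5.78030019e-06,  2.87575212e+00]), 'contact_force': array([ 0.34448442, -0.11286678,  0.49314545]), 'wrist_torque': array([-0.02315768,  0.00584123,  0.01456738]), 'grasp_force': 0.0, 'opening': 0.9995788105269624}
{'fx': 450.72132867485914, 'fy': 450.72132867485914, 'cx': 318.698169325707, 'cy': 243.93670200162842, 'rvec': array([ 1.70338037,  1.67619163, -0.81841144]), 'tvec': array([  64.48605399, -288.90892539, 1457.92498601])}
{'fx': 460.85310526663136, 'fy': 460.85310526663136, 'cx': 321.97643457451875, 'cy': 240.5698454633946, 'rvec': array([ 2.19833261, -0.85294466,  0.3536474 ]), 'tvec': array([-423.69382177,  257.67826782,  770.09114118])}
```

View pics/scene0.png

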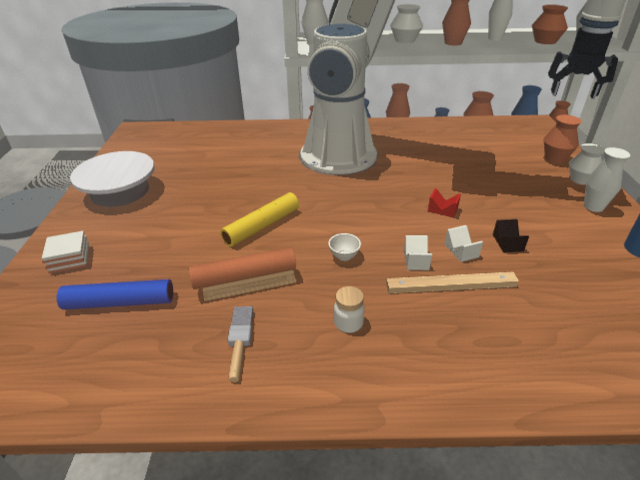

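View pics/side0.png

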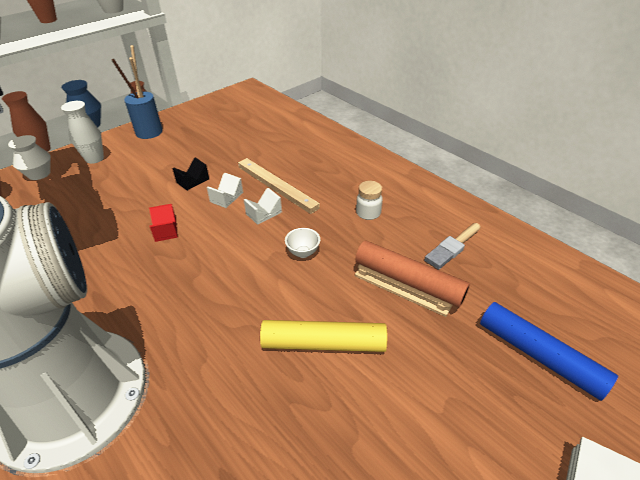

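The scene view shows the batten at (388–518, ~283), the white rests at (418,252) (a) and (463,243) (b), the terracotta tube on its rack at (243,270), the bowl at (345,248) and the jar at (349,310). The side view shows the same: tube (412,275), rests (264,206) and (226,189), batten (278,185). The red and black V-blocks and the blue and yellow tubes are decoys.

```bash
cat > h.py <<'E'
import numpy as np, cv2
from rig import r
def cal(n):
    c=r.get_calibration(n); R=cv2.Rodrigues(np.array(c["rvec"]))[0]
    K=np.array([[c["fx"],0,c["cx"]],[0,c["fy"],c["cy"]],[0,0,1]]); return K,R,np.array(c["tvec"]).ravel()
def ray(C,px):
    K,R,t=C; d=R.T@np.linalg.inv(K)@np.array([px[0],px[1],1.]); return -R.T@t,d
def plane(C,px,z):
    o,d=ray(C,px); return o+d*(z-o[2])/d[2]
def tri(C1,p1,C2,p2):
    P=[C[0]@np.c_[C[1],C[2]] for C in(C1,C2)]
    X=cv2.triangulatePoints(P[0],P[1],np.array(p1,float).reshape(2,1),np.array(p2,float).reshape(2,1)); return (X[:3]/X[3]).ravel()
def proj(C,X):
    K,R,t=C; p=K@(R@np.array(X,float)+t); return p[:2]/p[2]
E
python3 - <<'E'
from h import *
np.set_printoptions(precision=1,suppress=True)
S=cal("scene");D=cal("side");W=cal("wrist")
for n,p,z in[("ra",(418,255),20),("rb",(463,245),20),("bat1",(388,281),18),("bat2",(517,274),18),("tubeL",(194,272),48),("tubeR",(294,258),48),("bowl",(345,240),40)]: print(n,plane(S,p,z))
for n,p,z in[("ra",(264,206),20),("rb",(226,189),20),("bat1",(317,207),18),("bat2",(241,162),18),("tubeL",(459,291),48),("tubeR",(365,252),48)]: print(n,"side",plane(D,p,z))
print("cam",-W[1].T@W[2],W[1], W[0], r.sense()["tcp_rot"])
E
```

```text
ra [531.3 157.9  20. ]
rb [497.8 269.4  20. ]
bat1 [613.5  78.8  18. ]
bat2 [598.2 361.1  18. ]
tubeL [ 607.6 -333.7   48. ]
tubeR [ 567.4 -123.2   48. ]
bowl [496.8  -7.7  40. ]
ra side [527.2 155.7  20. ]
rb side [498.1 273.5  20. ]
bat1 side [618.7  69.1  18. ]
bat2 side [595.6 348.9  18. ]
tubeL side [ 625.1 -323.9   48. ]
tubeR side [ 570.4 -132.8   48. ]
cam [ 97.3 620.5 373.2] [[ 0.3  1.  -0. ]
 [ 0.9 -0.3  0.3]
 [ 0.3 -0.1 -1. ]] [[386.6   0.  322.6]
 [  0.  386.6 238.3]
 [  0.    0.    1. ]] [-3.1 -0.   2.9]
```

Call:
carry_out --targets '[{"dp":[-397,-294,-60],"yaw":-19},{"dp":[-397,-294,-60],"yaw":-19},{"dp":[-397,-294,-60],"yaw":-19},{"dp":[-397,-294,-60],"yaw":-19},{"dp":[-397,-294,-60],"yaw":-19},{"dp":[-397,-294,-60],"yaw":-19},{"dp":[-397,-294,-60],"yaw":-19},{"dp":[-397,-294,-60],"yaw":-19},{"dp":[-397,-294,-60],"yaw":-19},{"dp":[-397,-294,-60],"yaw":-19},{"dp":[-397,-294,-60],"yaw":-19}]' --fingers -0.3

```text
clock: 1.48
eef_pos: [469.1, 216.0, 298.9]
tcp_rot: [-3.142, -0.001, -3.074]
contact_force: [-0.8, 0.1, -0.2]
opening: 0.349
grasp_force: 0.0
```

```bash
python3 - <<'E'
from h import *
import pickle
s=r.sense();W=cal("wrist");im=r.grab_frame("wrist")[:,:,::-1].copy();cv2.imwrite("pics/w1.png",im);pickle.dump(W,open("w1.pkl","wb"))
print(s["clock"],s["eef_pos"],s["tcp_rot"],s["qpos"],s["opening"],-W[1].T@W[2])
E
```

```text
1.475 [469.11165209 215.99463938 298.93309486] [-3.14159023e+00 -8.41747859e-04 -3.07428874e+00] [ 4.28400611e-01  1.27337589e-01  1.79215304e+00  3.13934368e-04
  1.22289036e+00 -1.20980677e+00] 0.3494445012498208 [400.13298234 210.91104871 433.5105977 ]
```

View pics/w1.png

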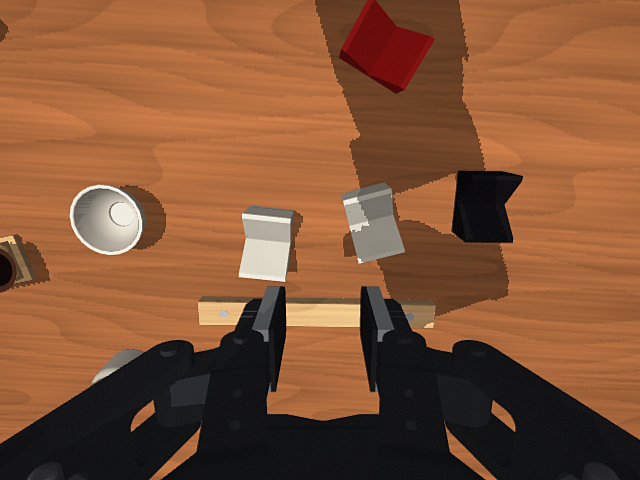

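The wrist view shows rest_a at about (268,244), rest_b at (374,223), the black decoy at (485,207) and the batten from (199,310) to (436,312). The bowl is at (107,220). I'll zoom in for the corners.

```bash
python3 - <<'E'
import cv2
im=cv2.imread("pics/w1.png")[170:340,190:450]
cv2.imwrite("pics/w1z.png",cv2.resize(im,None,fx=3,fy=3,interpolation=cv2.INTER_CUBIC))
E
```

```text
(no output)
```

View pics/w1z.png

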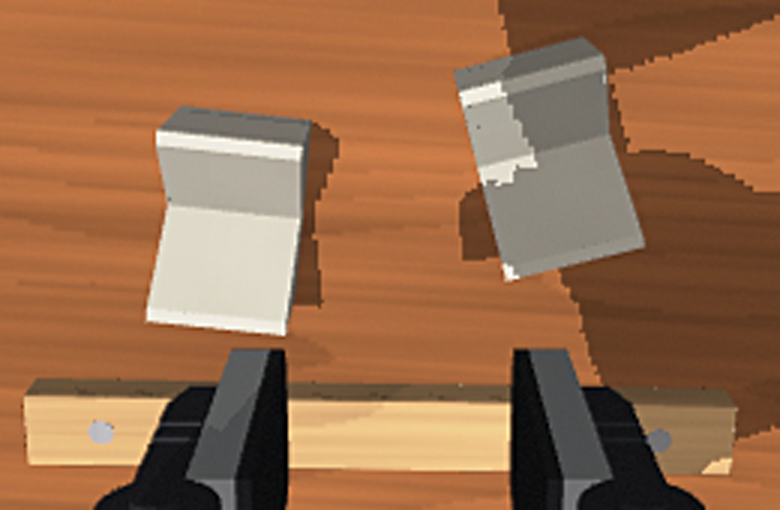

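The zoom shows each rest's four top corners and the batten's upper face edge, (27,396)–(737,407) in zoom pixels.

```bash
python3 - <<'E'
from h import *
import pickle
np.set_printoptions(precision=3,suppress=True)
W=pickle.load(open("w1.pkl","rb")); g=lambda p,z:plane(W,(p[0]/3+190,p[1]/3+170),z)[:2]
b1,b2=g((27,396),18),g((737,407),18); b3,b4=g((36,379),0),g((732,391),0)
print(b1,b2,b3,b4)
m=(b1+b2)/2; u=(b2-b1)/np.linalg.norm(b2-b1); n=np.array([u[1],-u[0]])
print("len",np.linalg.norm(b2-b1),"mid",m,"yaw",np.arctan2(-u[0],u[1]), "foot line d",(b3-m)@n,(b4-m)@n)
for k,P in dict(a=[(157,131),(304,147),(286,335),(147,322)],b=[(459,94),(605,57),(644,246),(510,281)]).items():
    q=np.array([g(p,45) for p in P]); c=q.mean(0); e=q[2]+q[3]-q[0]-q[1]
    print(k,q.tolist(),c,"own",(c-m)@n,(c-m)@u,"yaw",np.arctan2(e[1],e[0]),"sides",np.linalg.norm(e)/2,np.linalg.norm(q[1]-q[0]))
E
```

```text
[604.45   80.247] [590.361 357.519] [605.515  78.366] [591.677 360.789]
len 277.6292711013058 mid [597.406 218.883] yaw 0.05076943771982763 foot line d 0.9680218929818363 1.4797464066930317
a [[489.08176508851454, 134.89364232281702], [491.2699726219271, 185.28198665277696], [560.8968624783811, 182.02648977915055], [559.2724999178979, 132.14534565705551]] [525.13  158.587] own -75.24231753414071 -56.55085332658628 yaw -0.0429138141968054 sides 69.97323364982726 50.43583543993189
b [[469.3103434424498, 236.8406693745954], [453.43714710359734, 284.7536796373993], [518.7999212758727, 306.2168821155527], [534.9734165784859, 260.4239981048072]] [494.13  272.059] own -100.44401000186657 58.348060284801264 yaw 0.33113973358943893 sides 69.27655201575632 50.47390330116453
```

Call:
carry_out --targets '[{"dp":[41,55,60],"yaw":0.9},{"dp":[41,55,120],"yaw":0.9},{"dp":[41,55,180],"yaw":0.9},{"dp":[41,55,230],"yaw":0.9},{"dp":[41,55,265],"yaw":0.9},{"dp":[41,55,279],"yaw":0.9},{"dp":[41,55,279],"yaw":0.9}]'

```text
clock: 2.4
eef_pos: [425.1, 267.7, 20.2]
tcp_rot: [-3.141, -0.001, -3.09]
contact_force: [0.4, 0.9, 0.4]
opening: 0.347
grasp_force: 0.0
```

```bash
cat >> h.py <<'E'
M=np.array([597.4,218.9]);YB=.0508
n=np.array([np.cos(YB),np.sin(YB)]);u=np.array([-n[1],n[0]])
def st():
    s=r.sense();p=s["eef_pos"];q=p[:2]-M
    print("t %.2f own x %.1f y %.1f z %.1f yaw-off(deg) %.2f F %s open %.2f grip %.1f"%(s["clock"],q@n,q@u,p[2],np.degrees((s["tcp_rot"][2]-YB)%(np.pi)) ,s["contact_force"].round(1),s["opening"],s["grasp_force"]))
E
python3 -c "from h import *;st()"
```

```text
t 2.40 own x -169.6 y 57.5 z 20.2 yaw-off(deg) 0.02 F [0.4 0.9 0.4] open 0.35 grip 0.0
```

Call:
carry_out --targets '[{"dp":[-14,0,0],"yaw":0},{"dp":[-22,0,0],"yaw":0},{"dp":[-29,0,0],"yaw":0},{"dp":[-36,0,0],"yaw":0},{"dp":[-43,0,0],"yaw":0},{"dp":[-50,0,0],"yaw":0},{"dp":[-57,0,0],"yaw":0},{"dp":[-64,0,0],"yaw":0},{"dp":[-71,0,0],"yaw":0},{"dp":[-77,0,0],"yaw":0},{"dp":[-82,0,0],"yaw":0},{"dp":[-84,0,0],"yaw":0}]'

```text
clock: 3.9
eef_pos: [509.8, 271.5, 20.2]
tcp_rot: [3.142, 0.0, -3.092]
contact_force: [-2.4, -0.5, 0.5]
opening: 0.349
grasp_force: 1.6
```

```bash
python3 -c "from h import *;st()"
```

```text
t 3.90 own x -84.8 y 57.0 z 20.2 yaw-off(deg) 179.95 F [-2.4 -0.5  0.5] open 0.35 grip 1.6
```

Contact is made at about 2.4 N. Creep forward to flush.

Call:
carry_out --targets '[{"dp":[-1.5,0,0],"yaw":0},{"dp":[-2.5,0,0],"yaw":0},{"dp":[-3.5,0,0],"yaw":0},{"dp":[-3.5,0,0],"yaw":0}]'

```text
clock: 4.4
eef_pos: [510.7, 271.3, 20.1]
tcp_rot: [-3.141, -0.004, -3.092]
contact_force: [-10.5, 0.6, 6.2]
opening: 0.351
grasp_force: 5.5
```

```bash
python3 -c "from h import *;st()"
```

```text
t 4.40 own x -83.9 y 56.8 z 20.1 yaw-off(deg) 179.95 F [-10.5   0.6   6.2] open 0.35 grip 5.5
```

Call:
carry_out --targets '[{"dp":[-2,0,0],"yaw":0},{"dp":[-2,0,0],"yaw":0},{"dp":[3,0,0],"yaw":0},{"dp":[20,0,0],"yaw":0},{"dp":[58,0,0],"yaw":0},{"dp":[58,-50,0],"yaw":0},{"dp":[58,-100,0],"yaw":0},{"dp":[58,-114,0],"yaw":0},{"dp":[58,-114,0],"yaw":0}]'

```text
clock: 5.52
eef_pos: [460.8, 154.5, 20.5]
tcp_rot: [3.141, 0.001, -3.093]
contact_force: [0.8, 1.1, 0.7]
opening: 0.349
grasp_force: 0.0
```

```bash
python3 -c "from h import *;st()"
```

```text
t 5.53 own x -139.7 y -57.3 z 20.5 yaw-off(deg) 179.85 F [0.8 1.1 0.7] open 0.35 grip 0.0
```

Call:
carry_out --targets '[{"dp":[-12,0,0],"yaw":0},{"dp":[-20,0,0],"yaw":0},{"dp":[-27,0,0],"yaw":0},{"dp":[-34,0,0],"yaw":0},{"dp":[-41,0,0],"yaw":0},{"dp":[-47,0,0],"yaw":0},{"dp":[-52,0,0],"yaw":0},{"dp":[-55,0,0],"yaw":0},{"dp":[-57,0,0],"yaw":0},{"dp":[-59,0,0],"yaw":0},{"dp":[-60,0,0],"yaw":0},{"dp":[-60,0,0],"yaw":0}]'

```text
clock: 7.02
eef_pos: [519.0, 157.7, 20.2]
tcp_rot: [-3.141, -0.003, -3.092]
contact_force: [-6.9, -0.3, 4.7]
opening: 0.35
grasp_force: 3.6
```

```bash
python3 -c "from h import *;st()"
```

```text
t 7.03 own x -81.4 y -57.1 z 20.2 yaw-off(deg) 179.96 F [-6.9 -0.3  4.7] open 0.35 grip 3.6
```

Call:
carry_out --targets '[{"dp":[-2,0,0],"yaw":0},{"dp":[-2.5,0,0],"yaw":0},{"dp":[-2.5,0,0],"yaw":0}]'

```text
clock: 7.4
eef_pos: [518.9, 157.6, 19.8]
tcp_rot: [-3.141, -0.008, -3.092]
contact_force: [-15.4, 3.1, 11.3]
opening: 0.348
grasp_force: 7.6
```

```bash
python3 -c "from h import *;st()"
```

```text
t 7.40 own x -81.5 y -57.3 z 19.8 yaw-off(deg) 179.95 F [-15.4   3.1  11.3] open 0.35 grip 7.6
```

Call:
carry_out --targets '[{"dp":[10,0,0],"yaw":0},{"dp":[60,0,-20],"yaw":0},{"dp":[80,30,-80],"yaw":0},{"dp":[80,57,-120],"yaw":0},{"dp":[80,57,-140],"yaw":0},{"dp":[80,57,-140],"yaw":0}]'

```text
clock: 8.15
eef_pos: [441.6, 211.9, 162.1]
tcp_rot: [3.14, 0.005, -3.091]
contact_force: [-0.3, 0.6, -0.6]
opening: 0.35
grasp_force: 0.0
```

```bash
python3 - <<'E'
from h import *
import pickle
st();W=cal("wrist");im=r.grab_frame("wrist")[:,:,::-1].copy();cv2.imwrite("pics/w2.png",im);pickle.dump(W,open("w2.pkl","wb"))
E
```

```text
t 8.15 own x -155.9 y 0.9 z 162.1 yaw-off(deg) 0.00 F [-0.3  0.6 -0.6] open 0.35 grip 0.0
```

View pics/w2.png

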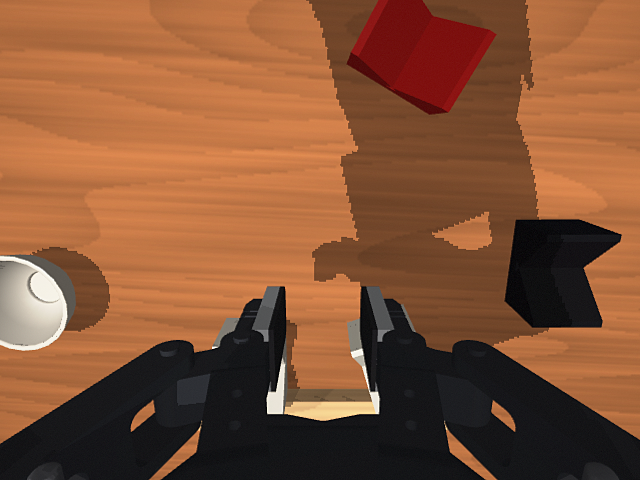

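Here the gripper hides the rests. Move ahead and up for a clear view.

Call:
carry_out --targets '[{"dp":[-30,0,-50],"yaw":0},{"dp":[-66,0,-80],"yaw":0},{"dp":[-96,0,-90],"yaw":0},{"dp":[-96,0,-90],"yaw":0},{"dp":[-96,0,-90],"yaw":0}]'

```text
clock: 8.82
eef_pos: [535.0, 215.0, 248.3]
tcp_rot: [-3.141, -0.003, -3.092]
contact_force: [-0.9, -0.5, -0.3]
opening: 0.348
grasp_force: 0.0
```

```bash
python3 - <<'E'
from h import *
import pickle
st();W=cal("wrist");im=r.grab_frame("wrist")[:,:,::-1].copy();cv2.imwrite("pics/w3.png",im);pickle.dump(W,open("w3.pkl","wb"))
cv2.imwrite("pics/w3z.png",cv2.resize(im[140:320,190:450],None,fx=3,fy=3,interpolation=cv2.INTER_CUBIC))
E
```

```text
t 8.82 own x -62.5 y -0.7 z 248.3 yaw-off(deg) 179.92 F [-0.9 -0.5 -0.3] open 0.35 grip 0.0
```

View pics/w3z.png

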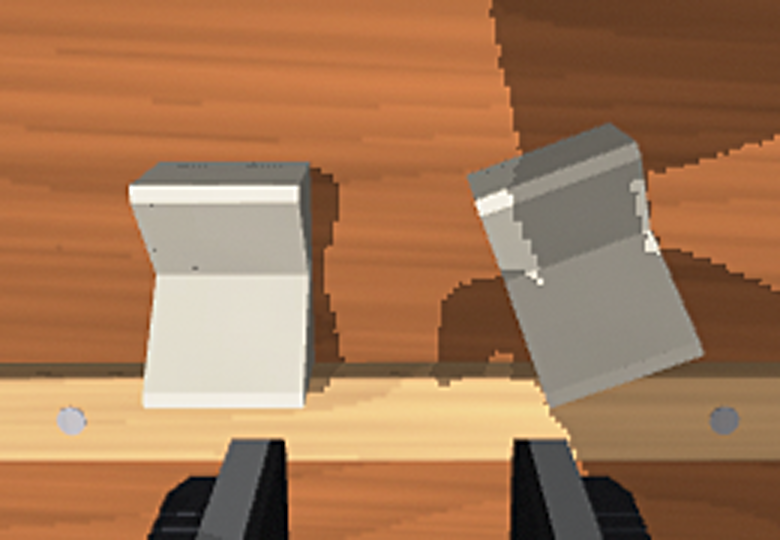

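rest_a is flush; rest_b is still skewed: its near top edge runs (475,208)–(638,150) in zoom pixels. I'll measure it.

```bash
python3 - <<'E'
from h import *
import pickle
np.set_printoptions(precision=1,suppress=True)
W=pickle.load(open("w3.pkl","rb")); g=lambda p,z:plane(W,(p[0]/3+190,p[1]/3+140),z)[:2]
b1,b2=g((0,378),18),g((779,378),18);print([((b-M)@n,(b-M)@u) for b in(b1,b2)])
for k,P in dict(a=[(130,186),(300,186),(304,408),(143,407)],b=[(476,207),(637,148),(703,353),(551,405)]).items():
    q=np.array([g(p,45) for p in P]); c=q.mean(0); e=q[2]+q[3]-q[0]-q[1]
    print(k,np.c_[(q-M)@n,(q-M)@u],"own",(c-M)@n,(c-M)@u,"yaw",np.degrees(np.arctan2(e[1],e[0])-YB),"sides",np.linalg.norm(e)/2,np.linalg.norm(q[1]-q[0]))
E
```

```text
[(np.float64(-0.3134405972180545), np.float64(-133.61630307067054)), (np.float64(-0.19467572603211725), np.float64(126.21199995385209))]
a [[-70.  -79.9]
 [-70.  -29.8]
 [ -0.1 -30.1]
 [ -0.4 -80.2]] own -35.1123343567766 -54.99165764322535 yaw -0.2860922302646488 sides 69.73574405036014 50.13370664515234
b [[-63.6  22.3]
 [-81.2  69. ]
 [-18.   92.8]
 [ -1.   46.7]] own -40.96968401609725 57.68528027599632 yaw 20.963652910650904 sides 67.33018243306992 49.924096358849205
```

Call:
carry_out --targets '[{"dp":[30,40,30],"yaw":0},{"dp":[55,77,60],"yaw":0},{"dp":[55,77,120],"yaw":0},{"dp":[55,77,175],"yaw":0},{"dp":[55,77,215],"yaw":0},{"dp":[55,77,228],"yaw":0},{"dp":[55,77,228],"yaw":0},{"dp":[44,77,228],"yaw":0},{"dp":[38,77,228],"yaw":0},{"dp":[33,77,228],"yaw":0},{"dp":[29,77,228],"yaw":0},{"dp":[26,77,228],"yaw":0}]' --fingers -1

```text
clock: 10.38
eef_pos: [504.1, 290.9, 22.1]
tcp_rot: [-3.141, -0.005, -3.093]
contact_force: [-15.3, 2.8, 10.8]
opening: -0.0
grasp_force: 7.7
```

```bash
python3 -c "from h import *;st()"
```

```text
t 10.38 own x -89.5 y 76.6 z 22.1 yaw-off(deg) 179.90 F [-15.3   2.8  10.8] open -0.00 grip 7.7
```

Jammed like a strut between finger and batten. I'll back off, then square the rest by closing the jaws on its 50 mm width.

Call:
carry_out --targets '[{"dp":[12,0,0],"yaw":0},{"dp":[25,0,-40],"yaw":0},{"dp":[25,0,-100],"yaw":0},{"dp":[0,-40,-160],"yaw":0},{"dp":[-26,-77,-215],"yaw":0},{"dp":[-26,-77,-228],"yaw":0},{"dp":[-26,-77,-228],"yaw":0}]' --fingers -1

```text
clock: 11.25
eef_pos: [537.9, 215.4, 253.0]
tcp_rot: [3.14, 0.005, -3.093]
contact_force: [-0.2, -0.5, -0.9]
opening: -0.0
grasp_force: 0.0
```

```bash
cat > mb.py <<'E'
from h import *
import sys
np.set_printoptions(precision=1,suppress=True)
st();W=cal("wrist");im=r.grab_frame("wrist")[:,:,::-1].copy();cv2.imwrite(f"pics/{sys.argv[1]}.png",im)
h=cv2.cvtColor(im,cv2.COLOR_BGR2HSV);m=((h[...,1]<60)&(h[...,2]>60)).astype(np.uint8);m[285:]=0
m=cv2.morphologyEx(m,cv2.MORPH_OPEN,np.ones((3,3)))
for c in cv2.findContours(m,0,2)[0]:
    if cv2.contourArea(c)<1200: continue
    p=cv2.approxPolyDP(c,3,True)[:,0]; x,y=p.mean(0)
    if x<190 or x>460: continue
    q=np.array([plane(W,a,45)[:2] for a in p.astype(float)])-M
    print(p.tolist());print(np.c_[q@n,q@u])
E
python3 mb.py w4
```

```text
t 11.25 own x -59.6 y -0.5 z 253.0 yaw-off(deg) 179.87 F [-0.2 -0.5 -0.9] open -0.00 grip 0.0
[[242, 189], [233, 196], [242, 224], [238, 269], [290, 269], [292, 189]]
[[-76.4 -71.8]
 [-70.1 -80.2]
 [-44.4 -73.7]
 [ -0.7 -80. ]
 [ -0.6 -31. ]
 [-76.3 -27.4]]
[[392, 176], [346, 192], [372, 268], [421, 251], [404, 210], [400, 181]]
[[-87.6  60.9]
 [-73.5  20.6]
 [ -1.4  46.2]
 [-18.2  91.3]
 [-57.1  73.2]
 [-83.2  68.2]]
```

Call:
carry_out --targets '[{"dp":[-17,40,50],"yaw":-10},{"dp":[-17,58,100],"yaw":-20.5},{"dp":[-17,58,150],"yaw":-20.5},{"dp":[-17,58,180],"yaw":-20.5},{"dp":[-17,58,195],"yaw":-20.5},{"dp":[-17,58,210],"yaw":-20.5},{"dp":[-17,58,222],"yaw":-20.5},{"dp":[-17,58,232],"yaw":-20.5},{"dp":[-17,58,239],"yaw":-20.5},{"dp":[-17,58,239],"yaw":-20.5}]' --fingers 1 --grip_force 20

```text
clock: 12.55
eef_pos: [550.1, 274.4, 11.0]
tcp_rot: [-3.142, -0.0, -2.734]
contact_force: [-0.4, -0.4, 1.2]
opening: 1.002
grasp_force: 0.0
```

```bash
python3 -c "from h import *;st()"
```

```text
t 12.55 own x -44.4 y 57.8 z 11.0 yaw-off(deg) 20.45 F [-0.4 -0.4  1.2] open 1.00 grip 0.0
```

Call:
carry_out --targets '[{"dp":[0,0,-2],"yaw":0},{"dp":[0,0,-2],"yaw":0},{"dp":[0,0,-2],"yaw":0},{"dp":[0,0,-2],"yaw":0},{"dp":[0,0,-2],"yaw":0}]' --fingers -0.5 --grip_force 20

```text
clock: 13.18
eef_pos: [550.8, 274.6, 14.1]
tcp_rot: [-3.141, 0.001, -2.734]
contact_force: [-1.0, -1.1, 6.2]
opening: 0.582
grasp_force: 20.8
```

```bash
python3 -c "from h import *;st()"
```

```text
t 13.18 own x -43.7 y 58.0 z 14.1 yaw-off(deg) 20.46 F [-1.  -1.1  6.2] open 0.58 grip 20.8
```

Call:
carry_out --targets '[{"dp":[3.7,1.4,0],"yaw":0},{"dp":[3.7,1.4,0],"yaw":5},{"dp":[3.7,1.4,0],"yaw":10},{"dp":[3.7,1.4,0],"yaw":15},{"dp":[3.7,1.4,0],"yaw":20.4},{"dp":[3.7,1.4,0],"yaw":20.4}]'

```text
clock: 13.92
eef_pos: [546.8, 274.8, 14.0]
tcp_rot: [3.141, 0.001, -3.091]
contact_force: [0.3, 0.3, 7.6]
opening: 0.579
grasp_force: 21.8
```

```bash
python3 -c "from h import *;st()"
```

```text
t 13.93 own x -47.7 y 58.4 z 14.0 yaw-off(deg) 179.97 F [0.3 0.3 7.6] open 0.58 grip 21.8
```

Squared. Push +x while gripped until contact.

Call:
carry_out --targets '[{"dp":[-4,0,0],"yaw":0},{"dp":[-8,0,0],"yaw":0},{"dp":[-11,0,0],"yaw":0},{"dp":[-13,0,0],"yaw":0},{"dp":[-14,0,0],"yaw":0},{"dp":[-14,0,0],"yaw":0}]'

```text
clock: 14.68
eef_pos: [557.6, 274.8, 14.0]
tcp_rot: [-3.141, -0.005, -3.09]
contact_force: [-11.4, -1.5, 18.1]
opening: 0.58
grasp_force: 22.9
```

```bash
python3 -c "from h import *;st()"
```

```text
t 14.68 own x -37.0 y 57.9 z 14.0 yaw-off(deg) 0.04 F [-11.4  -1.5  18.1] open 0.58 grip 22.9
```

Call:
carry_out --targets '[{"dp":[0,0,0],"yaw":0},{"dp":[0,0,0],"yaw":0},{"dp":[3,0,0],"yaw":0},{"dp":[3,0,-30],"yaw":0},{"dp":[10,0,-80],"yaw":0},{"dp":[15,-30,-140],"yaw":0},{"dp":[25,-58,-200],"yaw":0},{"dp":[25,-58,-236],"yaw":0},{"dp":[25,-58,-236],"yaw":0}]' --fingers 1

```text
clock: 15.8
eef_pos: [540.1, 216.1, 253.3]
tcp_rot: [3.139, 0.007, -3.09]
contact_force: [-0.5, 0.7, -0.8]
opening: 1.001
grasp_force: 0.0
```

```bash
python3 mb.py w5; python3 -c "
import cv2
im=cv2.imread('pics/w5.png')
cv2.imwrite('pics/w5z.png',cv2.resize(im[140:320,190:450],None,fx=3,fy=3,interpolation=2))"
```

```text
t 15.80 own x -57.3 y 0.1 z 253.3 yaw-off(deg) 0.02 F [-0.5  0.7 -0.8] open 1.00 grip 0.0
[[355, 186], [357, 265], [409, 266], [405, 222], [414, 192], [405, 186]]
[[-76.3  29.3]
 [ -1.8  33. ]
 [ -0.8  82.1]
 [-43.5  75.7]
 [-71.   82.1]
 [-76.3  73.7]]
[[232, 192], [241, 221], [237, 266], [289, 266], [291, 186], [241, 186]]
[[-70.9 -80.1]
 [-44.3 -73.6]
 [ -0.8 -79.9]
 [ -0.8 -31. ]
 [-76.3 -27.5]
 [-76.2 -71.8]]
```

View pics/w5z.png

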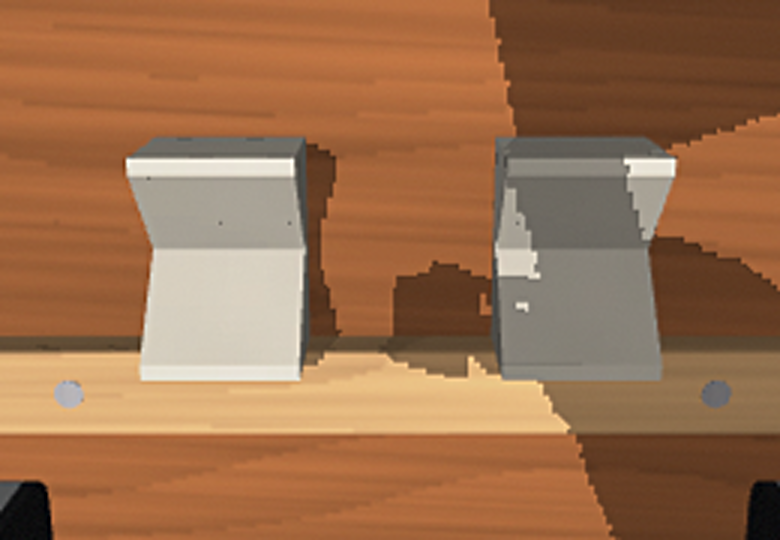

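Both rests are now flush and aligned: near top edges at row ~158, apexes at ~248 and far edges at ~380 (zoom px) for both. Next the tube.

Call:
carry_out --targets '[{"dp":[-31,-458,-17],"yaw":80},{"dp":[-31,-458,-17],"yaw":80},{"dp":[-31,-458,-17],"yaw":80},{"dp":[-31,-458,-17],"yaw":80},{"dp":[-31,-458,-17],"yaw":80},{"dp":[-31,-458,-17],"yaw":80},{"dp":[-31,-458,-17],"yaw":80},{"dp":[-31,-458,-17],"yaw":80},{"dp":[-31,-458,-17],"yaw":80},{"dp":[-31,-458,-17],"yaw":80},{"dp":[-31,-458,-17],"yaw":80}]'

```text
clock: 17.23
eef_pos: [592.9, -238.5, 265.8]
tcp_rot: [-3.141, -0.001, 1.8]
contact_force: [0.8, 1.1, 0.6]
opening: 0.997
grasp_force: 0.0
```

```bash
python3 - <<'E'
from h import *
import pickle
np.set_printoptions(precision=1,suppress=True)
s=r.sense();print(s["clock"],s["eef_pos"],s["tcp_rot"])
out={}
for k in("wrist","scene","side"):
    C=cal(k);im=r.grab_frame(k)[:,:,::-1].copy();cv2.imwrite(f"pics/t_{k}.png",im);out[k]=C
    h=cv2.cvtColor(im,cv2.COLOR_BGR2HSV);
    if k=="scene":print(h[268,243],h[300,60+60],h[330,300])
pickle.dump(out,open("t.pkl","wb"))
E
```

```text
17.225 [ 592.9 -238.5  265.8] [-3.1 -0.   1.8]
[ 10 147 172] [116 143 132] [ 12 147 174]
```

View pics/t_wrist.png

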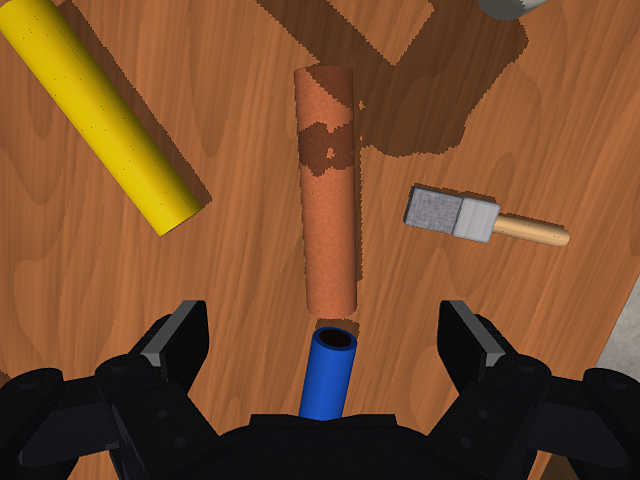

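The wrist view shows the tube from its end at (295–353,69) down to the end at (309–356,315), nearly vertical. The brush is to the right and the yellow decoy to the left. Next, one combined crop of the fixed views to triangulate the axis height.

```bash
python3 - <<'E'
import cv2,numpy as np
a=cv2.imread("pics/scene0.png")[240:310,180:310];b=cv2.imread("pics/side0.png")[235:320,345:480]
z=lambda i:cv2.resize(i,None,fx=5,fy=5,interpolation=cv2.INTER_CUBIC)
a,b=cv2.resize(a,(650,350-70),interpolation=2) if 0 else cv2.resize(a,None,fx=4,fy=4,interpolation=2),cv2.resize(b,None,fx=4,fy=3.5,interpolation=2)
b=cv2.resize(cv2.imread("pics/side0.png")[240:318,345:475],None,fx=4,fy=4,interpolation=2)
cv2.imwrite("pics/tz.png",np.vstack([a,b])); print(a.shape,b.shape)
E
```

```text
(280, 520, 3) (312, 520, 3)
```

View pics/tz.png

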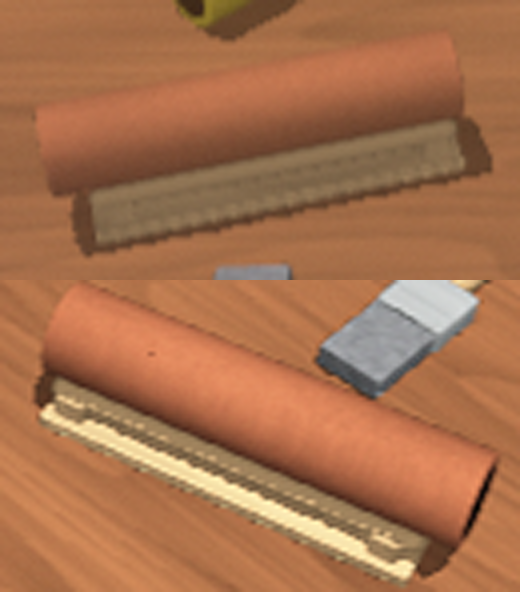

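The upper crop (scene) gives tube axis ends at about (46,150) and (457,76); the lower crop (side) gives (56,322) and (480,500).

```bash
python3 - <<'E'
from h import *
import pickle
np.set_printoptions(precision=2,suppress=True)
T=pickle.load(open("t.pkl","rb"));S,D,W=T["scene"],T["side"],T["wrist"]
sL,sR=(180+46/4,240+150/4),(180+457/4,240+76/4)
dR,dL=(345+56/4,240+42/4),(345+480/4,240+220.5/4)
# wrist: silhouette edge lines -> tangent planes -> axis direction; ends on z=48
wR,wL=(323.5,70),(332.5,314)
for nme,a,b,c in(("+y end",sR,dR,wR),("-y end",sL,dL,wL)):
    print(nme,"S-D",tri(S,a,D,b),"S-W",tri(S,a,W,c),"D-W",tri(D,b,W,c),"W48",plane(W,c,48))
def tp(p,q):
    o,d1=ray(W,p);_,d2=ray(W,q);v=np.cross(d1,d2);return o,v/np.linalg.norm(v)
o,v1=tp((295,75),(308.5,308));_,v2=tp((353,75),(356,308))
d=np.cross(v1,v2);d/=np.linalg.norm(d);print("dir",d, "yaw",np.arctan2(-d[0]*np.sign(d[1]),abs(d[1])))
ang=np.arccos(abs(v1@v2));b=v1-v2 if v1@v2>0 else v1+v2
# axis distance = 25/sin(half angle) along bisector perpendicular to d
e=np.cross(d,b);e/=np.linalg.norm(e);e*=-np.sign(e[2]);dist=25/np.sin(ang/2);X=o+e*dist;print("axis pt",X,"dist",dist)
X0=X+d*((-229-X[1])/d[1]);print(X0)
E
```

```text
+y end S-D [ 566.64 -121.44   45.45] S-W [ 566.62 -123.44   44.27] D-W [ 565.55 -122.86   47.77] W48 [ 566.85 -124.56   48.  ]
-y end S-D [ 624.8  -336.41   47.8 ] S-W [ 626.81 -336.91   51.45] D-W [ 624.64 -339.18   50.89] W48 [ 627.27 -342.8    48.  ]
dir [ 0.27 -0.96 -0.06] yaw 0.26915454790373905
axis pt [ 228.14 -267.8   397.55] dist 362.13354456715285
[ 217.43 -229.    399.84]
```

Call:
carry_out --targets '[{"dp":[7,5,50],"yaw":-2.3},{"dp":[7,5,100],"yaw":-2.3},{"dp":[7,5,145],"yaw":-2.3},{"dp":[7,5,175],"yaw":-2.3},{"dp":[7,5,200],"yaw":-2.3},{"dp":[7,5,220],"yaw":-2.3},{"dp":[7,5,228],"yaw":-2.3},{"dp":[7,5,228],"yaw":-2.3}]'

```text
clock: 18.38
eef_pos: [596.4, -231.9, 38.2]
tcp_rot: [-3.141, -0.0, 1.838]
contact_force: [0.2, -0.6, -0.0]
opening: 1.001
grasp_force: 0.0
```

Call:
carry_out --targets '[{"dp":[0,0,0],"yaw":0},{"dp":[0,0,0],"yaw":0},{"dp":[0,0,0],"yaw":0},{"dp":[0,0,0],"yaw":0},{"dp":[0,0,0],"yaw":0}]' --fingers -0.5 --grip_force 30

```text
clock: 19.0
eef_pos: [596.2, -232.3, 39.4]
tcp_rot: [-3.142, 0.001, 1.838]
contact_force: [-3.0, -0.8, 5.7]
opening: 0.575
grasp_force: 30.7
```

Call:
carry_out --targets '[{"dp":[0,0,-8],"yaw":0},{"dp":[0,0,-25],"yaw":0},{"dp":[0,0,-55],"yaw":0},{"dp":[0,0,-90],"yaw":0},{"dp":[0,0,-115],"yaw":0},{"dp":[0,0,-120],"yaw":0},{"dp":[0,0,-120],"yaw":0}]'

```text
clock: 19.88
eef_pos: [596.2, -231.9, 158.4]
tcp_rot: [3.141, 0.0, 1.837]
contact_force: [-0.1, -0.1, -3.3]
opening: 0.573
grasp_force: 32.2
```

Call:
carry_out --targets '[{"dp":[25,5,0],"yaw":0},{"dp":[65,13,0],"yaw":2},{"dp":[115,22,0],"yaw":4},{"dp":[165,32,0],"yaw":6},{"dp":[215,42,0],"yaw":8},{"dp":[265,52,0],"yaw":10},{"dp":[315,61,0],"yaw":12.4},{"dp":[365,71,0],"yaw":12.4},{"dp":[410,80,0],"yaw":12.4},{"dp":[435,85,0],"yaw":12.4},{"dp":[443,86,0],"yaw":12.4},{"dp":[443,86,0],"yaw":12.4}]'

```text
clock: 21.38
eef_pos: [561.7, 218.3, 157.5]
tcp_rot: [-3.14, 0.001, 1.622]
contact_force: [-0.2, -0.2, -3.3]
opening: 0.573
grasp_force: 32.1
```

```bash
python3 - <<'E'
from h import *
st();cv2.imwrite("pics/p1.png",np.hstack([cv2.resize(r.grab_frame("side")[100:280,150:400],(400,288)),cv2.resize(r.grab_frame("scene")[180:300,350:520],(400,288))])[:,:,::-1])
E
```

```text
t 21.38 own x -35.7 y 1.2 z 157.5 yaw-off(deg) 90.02 F [-0.2 -0.2 -3.3] open 0.57 grip 32.1
```

View pics/p1.png

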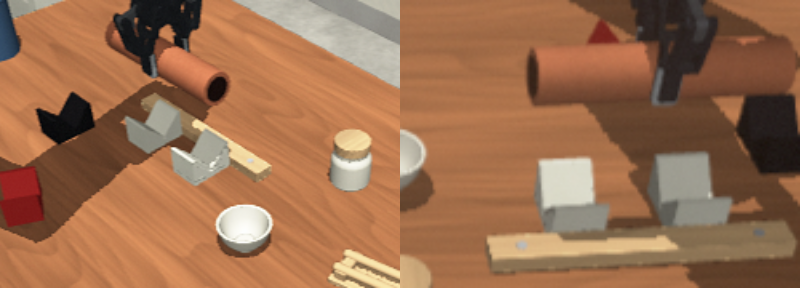

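The tube hangs level above both rests, which are still flush. Lower it.

Call:
carry_out --targets '[{"dp":[0,0.5,25],"yaw":0},{"dp":[0,0.5,55],"yaw":0},{"dp":[0,0.5,80],"yaw":0},{"dp":[0,0.5,95],"yaw":0},{"dp":[0,0.5,104],"yaw":0},{"dp":[0,0.5,109],"yaw":0},{"dp":[0,0.5,112],"yaw":0},{"dp":[0,0.5,112],"yaw":0}]'

```text
clock: 22.48
eef_pos: [563.3, 218.2, 46.6]
tcp_rot: [3.141, -0.0, 1.621]
contact_force: [0.1, 0.6, -3.1]
opening: 0.573
grasp_force: 32.0
```

```bash
python3 -c "from h import *;st()"
```

```text
t 22.48 own x -34.1 y 1.0 z 46.6 yaw-off(deg) 89.96 F [ 0.1  0.6 -3.1] open 0.57 grip 32.0
```

Call:
carry_out --targets '[{"dp":[0,-1,1],"yaw":0},{"dp":[0,-1,2.5],"yaw":0},{"dp":[0,-1,4],"yaw":0},{"dp":[0,-1,4],"yaw":0}]'

```text
clock: 22.98
eef_pos: [562.1, 218.1, 42.3]
tcp_rot: [-3.142, -0.0, 1.621]
contact_force: [-0.4, -0.0, -1.2]
opening: 0.574
grasp_force: 32.1
```

```bash
python3 -c "from h import *;st()"
```

```text
t 22.98 own x -35.3 y 1.0 z 42.3 yaw-off(deg) 89.96 F [-0.4 -0.  -1.2] open 0.57 grip 32.1
```

Weight is starting to transfer (-3.1 → -1.2 N). A little lower.

Call:
carry_out --targets '[{"dp":[0,0,0.7],"yaw":0},{"dp":[0,0,1.2],"yaw":0},{"dp":[0,0,1.2],"yaw":0}]'

```text
clock: 23.35
eef_pos: [562.1, 218.1, 42.2]
tcp_rot: [3.142, -0.0, 1.621]
contact_force: [-4.6, -1.3, 10.1]
opening: 0.574
grasp_force: 33.4
```

```bash
python3 -c "from h import *;st()"
```

```text
t 23.35 own x -35.3 y 1.0 z 42.2 yaw-off(deg) 89.96 F [-4.6 -1.3 10.1] open 0.57 grip 33.4
```

Seated with about 10 N. Release, rise, close the fingers and press from the top.

Call:
carry_out --targets '[{"dp":[0,0,-1],"yaw":0},{"dp":[0,0,-1],"yaw":0},{"dp":[0,0,-1],"yaw":0},{"dp":[0,0,-20],"yaw":0},{"dp":[0,0,-60],"yaw":0},{"dp":[0,0,-80],"yaw":0},{"dp":[0,0,-80],"yaw":0}]' --fingers 1

```text
clock: 24.22
eef_pos: [563.6, 218.5, 123.8]
tcp_rot: [3.137, -0.001, 1.621]
contact_force: [0.5, 0.6, -0.7]
opening: 1.0
grasp_force: 0.0
```

Call:
carry_out --targets '[{"dp":[0,0,0],"yaw":0},{"dp":[0,0,0],"yaw":0},{"dp":[0,0,0],"yaw":0},{"dp":[0,0,0],"yaw":0},{"dp":[0,0,0],"yaw":0},{"dp":[0,0,0],"yaw":0},{"dp":[0,0,0],"yaw":0}]' --fingers -1 --grip_force 20

```text
clock: 25.1
eef_pos: [562.2, 218.0, 121.1]
tcp_rot: [3.142, -0.0, 1.621]
contact_force: [-0.1, 0.5, -0.3]
opening: 0.001
grasp_force: 0.0
```

```bash
python3 -c "from h import *;st()"
```

```text
t 25.10 own x -35.2 y 0.9 z 121.1 yaw-off(deg) 89.96 F [-0.1  0.5 -0.3] open 0.00 grip 0.0
```

Call:
carry_out --targets '[{"dp":[0,0,15],"yaw":0},{"dp":[0,0,26],"yaw":0},{"dp":[0,0,32],"yaw":0},{"dp":[0,0,35],"yaw":0},{"dp":[0,0,36],"yaw":0},{"dp":[0,0,36],"yaw":0}]'

```text
clock: 25.85
eef_pos: [562.3, 218.1, 85.3]
tcp_rot: [3.141, -0.0, 1.621]
contact_force: [0.7, 0.1, -0.7]
opening: -0.001
grasp_force: 0.0
```

Call:
carry_out --targets '[{"dp":[0,0,0.8],"yaw":0},{"dp":[0,0,1.6],"yaw":0},{"dp":[0,0,2.2],"yaw":0},{"dp":[0,0,2.2],"yaw":0}]'

```text
clock: 26.35
eef_pos: [562.3, 218.1, 83.4]
tcp_rot: [3.141, -0.0, 1.621]
contact_force: [-1.4, -1.0, 4.5]
opening: -0.002
grasp_force: 2.4
```

Call:
carry_out --targets '[{"dp":[0,0,0.3],"yaw":0},{"dp":[0,0,0.6],"yaw":0},{"dp":[0,0,0.6],"yaw":0},{"dp":[0,0,0.6],"yaw":0}]'

```text
clock: 26.85
eef_pos: [562.3, 218.1, 83.3]
tcp_rot: [3.141, -0.0, 1.621]
contact_force: [-3.4, -1.1, 10.5]
opening: -0.004
grasp_force: 5.3
```

```bash
python3 - <<'E'
from h import *
st()
np.set_printoptions(precision=1,suppress=True)
# rests still flush? foot/near-top edges vs batten in the fixed views: frame change inside rest lips between pre-lay and now
im=r.grab_frame("scene")[:,:,::-1].copy();cv2.imwrite("pics/fin.png",im);W=cal("scene")
h=cv2.cvtColor(im,cv2.COLOR_BGR2HSV);m=((h[...,1]<70)&(h[...,2]>90)).astype(np.uint8);m[:180]=0
for c in cv2.findContours(m,0,2)[0]:
    if cv2.contourArea(c)<40: continue
    x,y,w,hh=cv2.boundingRect(c)
    if 380<x<520: print((x,y,w,hh),cv2.minAreaRect(c))
# expected pixels of flush far lip corners and of the seated tube ends
for oy in(-80,-30,32.5,82.5):
    p=M+u*oy; print(oy,proj(W,[*p,45]))
for oy in(-109,111):
    p=M+n*-35+u*oy;print("tube end",proj(W,[*p,50]),proj(W,[*p,75]))
st()
E
```

```text
t 26.85 own x -35.1 y 1.0 z 83.3 yaw-off(deg) 89.96 F [-3.4 -1.1 10.5] open -0.00 grip 5.3
(414, 445, 219, 35) ((523.0, 462.0), (34.0, 218.0), 90.0)
(409, 265, 30, 12) ((423.5, 270.5), (11.0, 29.0), 90.0)
(458, 262, 33, 12) ((474.0, 267.5), (11.0, 32.0), 90.0)
-80 [416.6 267.4]
-30 [439.8 266.2]
32.5 [468.6 264.8]
82.5 [491.6 263.6]
tube end [400.  255.7] [401.2 246.8]
tube end [499.1 250.8] [501.8 241.9]
t 26.90 own x -35.1 y 0.9 z 83.3 yaw-off(deg) 89.96 F [-3.  -0.8 12. ] open -0.00 grip 5.3
```

```bash
python3 -c "
from h import *
st();print(r.sign_off())"
```

```text
t 26.90 own x -35.1 y 0.9 z 83.3 yaw-off(deg) 89.96 F [-3.  -0.8 12. ] open -0.00 grip 5.3
the job is handed in; nothing more can be done
None
```

Job handed in at 26.9 s: both rests are flush against the batten with their grooves in line, and the terracotta tube lies in both grooves, held pressed from above at about 10–12 N by the closed gripper.

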